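# Hold the staining rack ready over the opened trough

## Robot

A 6-joint arm with a two-finger parallel gripper is mounted at the origin on a cart in front of the work surface, level with it; the furniture and walls round the work are solid. World frame = base frame: x ahead of the robot, y to its left, z up, the work surface at z = 0. Lengths are in m, angles in rad, forces in N, time in s.
With the tool pointing down it reaches from about 0.3 to 0.775 m from the base axis. Payload 14.6 kg.
Tool frame: the origin (TCP) lies midway between the tips of the shut fingers; the grasp point (between the pads) lies bot.hold_point_z behind it (bot.hold_point_z is the distance from the TCP to the grasp point, in m); z points along the fingers, y is the line along which they close (so a half turn about z gives the same grasp; the last joint's range is limited). The gripper opens to 85 mm and grips with 20 to 120 N. Pads are 22 mm wide; open, the fingers measure 114 mm over their backs; the gripper's body (76 mm by 85 mm) begins 54 mm behind the grasp point. The pads swing forward as they close: fully open they stand 13 mm farther back than shut.
Start: joints at [1.057, 0.3, 1.521, -0, 1.321, -0.067], TCP at [0.238, 0.496, 0.231] pointing down, gripper open.
Joint ranges: [-3.03, 3.03], [-0.79, 2.21], [0.23, 2.52], [-1.04, 4.18], [0, 3.07], [-2.55, 2.55]. Speed limits (rad/s): [2.22, 2.22, 2.57, 3.14, 3.14, 3.14].

## Interface

Orientations are given as a unit quaternion [x, y, z, w].
In Python, from workcell import bot, cams gives the robot as it stands.
- The arm moves only by the shell command python3 -m jog 'ROWS' [FORCE]. ROWS is JSON, a list of rows, each an object of numbers: "dx", "dy", "dz": the shift along the tool's x, y, z in mm; "spin": the turn about the tool's z in rad; "claw": the finger opening in mm, from 0 to 85.4. In form: [{"dx": .., "dy": .., "dz": .., "spin": .., "claw": ..}, ...]. A call has 1 to 20 rows; each row shifts and turns the commanded pose from where the row before left it, along the tool's axes as they then stand; what a row does not reach is not made up. A row lasts 1/8 s, in which the tool goes at most 62.5 mm and 10.7 degrees, less where a joint would pass 70% of its speed; a pose out of reach is approached as far as the arm can. A call with a gripper value outside its range is refused whole. The fingers move at their own pace and stop on an object; FORCE is the grip in N (left out, the last holds). Time passes only in rows, so rows that do not move let the fingers close. It gives the time, the measured TCP pose, the force, the opening and the grip force at its end, in the units of the state.
- bot.observe(): the state, without advancing time (a new reading comes with each control period).
- cams.read_camera(name): name is "scene" or "side" or "wrist"; returns the picture (420x560x3 uint8, red, green, blue); there is no depth.
- cams.get_calibration(name): a dict with "mtx" (3x3 intrinsics, pixels), "view" (4x4, takes a point from world to camera coordinates); the wrist camera has in their place "hand_eye" (4x4, takes a point from camera to tool coordinates, whose origin is the TCP and whose axes are the flange's). Camera axes: x right, y down, z forward; pixel columns grow to the right and rows downward; lengths in m; the calibration is good to about 2 mm. A picture is of the moment at which its call begins: read the wrist's pose just before it. get_calibration takes no time and is no camera call.
- bot.close_job(): hands the job in; it is judged then, once.
The state is a dict: "time": time; "joint_pos": joint angles; "joint_velocities": joint speeds; "tau": joint torques, N m; "tcp_pos": TCP position; "ee_rot": TCP orientation; "ft_force": force on the tool from outside, world axes, zero at the start; "wrist_torque": the same for the moment, N m; "opening": opening from 0.0 (shut) to 1.0 (fully open); "grip_force": force on a finger pad.
Only numpy, scipy, OpenCV 4.12 (cv2) and the standard library are available. Lean on these libraries where they do the work, as an engineer would, in place of code of your own. Each camera call takes 0.05 s, during which the arm holds its last target. There are 200 camera calls.

## Task

The slides are about to be stained: lift the white lid (it has a black knob) off the green staining trough and set it down flat on a free bit of bench, not dropping it. Then pick up the white slide rack (it has a blue handle bar), lift it higher than the brown bottles to carry it over them, and hold it still and upright over the open trough, centred and long side in line with long side so that it could be lowered straight in, its underside about a finger's breadth (1 to 2 cm) above the rim. Finish like that, still holding the rack clear of the trough (do not lower it in or let go), and leave the trough, the bottles and the screw-top cases standing where they are.

Things in the scene. Friction and masses are not known exactly. Their poses are not given: they have to be found in the camera images.
- slide_rack: Loose white rack holding four glass slides, 84 (x) x 32 (y) x 76 (z) mm, 0.12 kg, standing right of the brown bottles. Origin: centre of its underside; x along its long side, z up. Blue handle bar on top, over the middle, along x: 84 long, 8 thick (y), 62 to 76 mm above the underside; open below it down to the slides' tops at 30 mm, between end posts at x = +-40 mm.
- trough: Green open-topped trough, 114 (x) x 64 (y) mm outside plus a 4 mm ear at each short end, 50 mm high, walls 4 mm (inside 106 x 56), floor 5 mm, 0.9 kg, standing loose left of the brown bottles. Origin: centre of its underside; x along its long side, z up; rim at z = 50 mm. Turned half round it is the same.
- trough_lid: White loose lid, 0.1 kg: plate 116 (x) x 66 (y) x 5 mm over a 100 x 50 x 5 mm ridge that dips into the trough with 3 mm play (lift straight up). Origin: centre of the ridge's underside, z = 45 mm on the trough, 0 flat on the bench; plate's top 10 mm above it. Black round knob in the middle, 10 to 31 mm above the origin, 16 mm across at its foot, 20 at the top.
- stain_a: Brown glass dropper bottle with black rubber bulb, 37 mm across, 107 mm high (body 66 mm high), loose, origin centre of its underside, z up; one of a row of three between rack and trough. Leave it standing.
- stain_b: Second brown dropper bottle, same size and origin. Leave it standing.
- stain_c: Third brown dropper bottle, same size and origin. Leave it standing.
- case_10: White screw-top case with dark cap, 39 mm across, 55 mm high, loose, origin centre of its underside, z up; farther back on the bench. Leave it standing.
- case_40: Second such case, black cap, same size and origin, loose. Leave it standing. The bench to the right of this case and behind the rack, about 0.6 to 0.66 m ahead of the robot and 0.13 to 0.25 m to its left, is free for the lid.

How it is judged:
On the way, in this order (a step that is already met when the one before it is completed fails the run):
1. the lid is held by the fingers with its underside less than 30 mm above the bench, clear of the trough: set down, not dropped (contact force between the fingers and trough_lid above 0.3 N and height (world z) of trough_lid below 0.03 m and contact force between trough and trough_lid below 0.05 N), for 0.05 s.
2. the lid lies flat on the bench, let go and at rest (height (world z) of trough_lid below 0.006 m and angle between trough_lid's own z axis and vertical below 0.08 rad and contact force between the fingers and trough_lid below 0.05 N and linear speed of trough_lid below 0.02 m/s), for 0.2 s.
3. the rack, held by the fingers, is lifted with its underside higher than the bottles' tops (107 mm above the bench) (height (world z) of slide_rack above 0.107 m and contact force between the fingers and slide_rack above 0.5 N), for 0.1 s.
At the end, for the whole second after the job is handed in: Fingers hold the rack still, upright within 0.1 rad, centre within 9 mm of the trough's from above, long sides parallel within 0.07 rad, underside 3 to 30 mm above the rim, touching neither trough nor lid; lid flat and still on the bench; trough upright, within 30 mm of its start, untouched (horizontal distance between slide_rack and trough below 0.009 m and angle between the x axis of slide_rack and the x axis of trough, either way round below 0.07 rad and z of slide_rack in the frame of trough between 0.053 and 0.08 m and angle between slide_rack's own z axis and vertical below 0.1 rad and linear speed of each of slide_rack, trough_lid below 0.02 m/s and angular speed of slide_rack below 0.2 rad/s and contact force between the fingers and slide_rack above 0.5 N and contact force between each of slide_rack, the arm, the fingers and trough below 0.05 N and contact force between slide_rack and trough_lid below 0.05 N and height (world z) of trough_lid below 0.006 m and angle between trough_lid's own z axis and vertical below 0.08 rad and angle between trough's own z axis and vertical below 0.05 rad and distance of trough from where it was at the start of the episode below 0.03 m); the arm keeps its last pose, push and grip.
It fails at once if a brown bottle is shifted by more than 30 mm or tipped over (distance of any of stain_a, stain_b, stain_c from where it was at the start of the episode above 0.03 m or angle between any of stain_a, stain_b, stain_c's own z axis and vertical above 0.4 rad).
It fails at once if a screw-top case is shifted by more than 30 mm or tipped over (distance of any of case_10, case_40 from where it was at the start of the episode above 0.03 m or angle between any of case_10, case_40's own z axis and vertical above 0.4 rad).
It fails at once if the slide rack is tipped by more than 0.6 rad (angle between slide_rack's own z axis and vertical above 0.6 rad).
It also fails if it takes over 59 s, if anything falls off the work surface, if the arm or the gripper's body presses on something with over 40 N, if the wrist force passes 120 N, or if a joint passes its speed limit or range.

## Working session

There is one attempt and no reset: what is moved stays moved. The work goes in short steps, Python scripts to look and compute and a shell command to move; the robot and the scene stay as the last step left them, time stands still between calls to the robot, and variables do not carry over. Pictures are saved under pics/ and viewed, at most 10 in all, crops included, and the job is handed in when it is done.

```bash
ls; mkdir -p pics; python3 - <<'E'
from workcell import bot, cams
import cv2,numpy as np
s=bot.observe();print(s['time'],s['tcp_pos'],s['ee_rot'],s['opening'],bot.hold_point_z)
ims=[]
for n in ("scene","side","wrist"):
    im=cams.read_camera(n)[:,:,::-1];cv2.imwrite(f'pics/{n}0.png',im);ims.append(im)
    c=cams.get_calibration(n);print(n,{k:np.round(v,4).tolist() for k,v in c.items()})
E
```

```text
pics
0.0 [0.23754894 0.49578617 0.23068699] [ 2.21559844e-01  9.75146588e-01 -5.85996181e-04 -1.53900811e-04] 1.0065201424873318 0.0187
scene {'mtx': [[532.4545, 0.0, 277.0769], [0.0, 532.4545, 205.1195], [0.0, 0.0, 1.0]], 'view': [[-0.7871, 0.6168, 0.0082, 0.2499], [0.3269, 0.4284, -0.8424, -0.251], [-0.5231, -0.6604, -0.5388, 1.3727], [0.0, 0.0, 0.0, 1.0]]}
side {'mtx': [[410.4919, 0.0, 281.9219], [0.0, 410.4919, 199.823], [0.0, 0.0, 1.0]], 'view': [[-0.014, 0.9999, 0.0058, -0.2847], [0.5114, 0.0121, -0.8593, -0.2067], [-0.8592, -0.0091, -0.5115, 1.354], [0.0, 0.0, 0.0, 1.0]]}
wrist {'mtx': [[324.2995, 0.0, 277.0636], [0.0, 324.2995, 211.4886], [0.0, 0.0, 1.0]], 'hand_eye': [[-0.0002, -0.9631, -0.2691, 0.0684], [1.0, 0.0, -0.0007, 0.0003], [0.0007, -0.2691, 0.9631, -0.1422], [0.0, 0.0, 0.0, 1.0]]}
```

View pics/scene0.png

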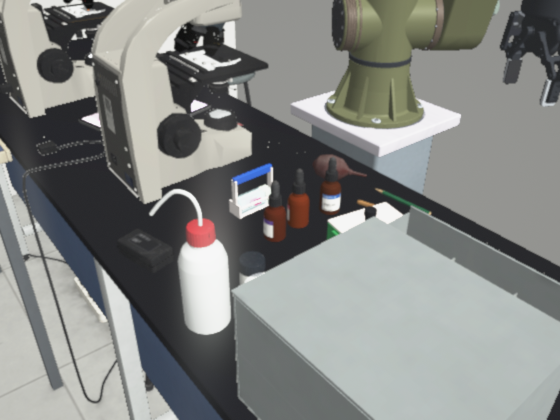

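View pics/side0.png

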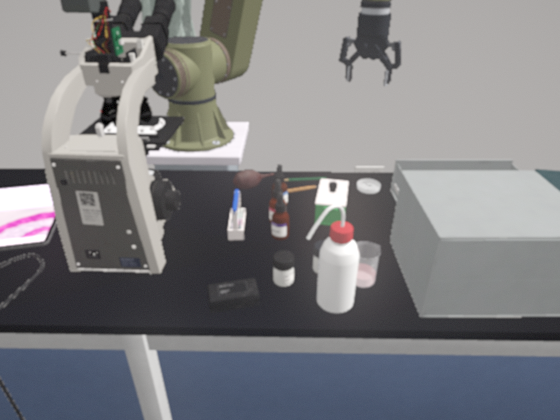

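View pics/wrist0.png

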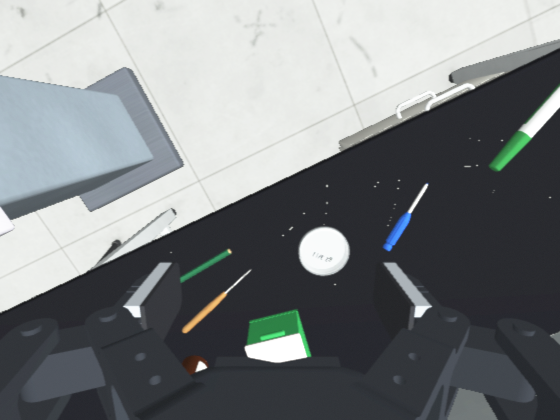

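The scene view shows the trough with its lid, knob at about (371,213) and partly hidden by the grey box. The rack's blue bar runs from (233,180) to (272,168), and the bottle bulbs are at about (276,185), (299,172) and (332,163). In the side view the knob is at (333,185), the bar at (237,203) and the cases at (284,268) and (322,255). The wrist view shows only the trough's near end, at (278,335).

```bash
cat >h.py <<'E'
import numpy as np,cv2
from workcell import bot,cams
from scipy.spatial.transform import Rotation as R
def campose(n,s=None):
    c=cams.get_calibration(n)
    if n=='wrist':
        T=np.eye(4);T[:3,:3]=R.from_quat(s['ee_rot']).as_matrix();T[:3,3]=s['tcp_pos'];T=T@c['hand_eye']
    else:T=np.linalg.inv(c['view'])
    return c['mtx'],T
def onplane(n,px,z,s=None):
    K,T=campose(n,s);p=np.atleast_2d(np.asarray(px,float));d=np.c_[p,np.ones(len(p))]@np.linalg.inv(K).T@T[:3,:3].T
    o=T[:3,3];return o+d*((z-o[2])/d[:,2:3])
def tool(s,v):  # world vector -> tool mm
    return R.from_quat(s['ee_rot']).inv().apply(v)*1000
def blob(im,lo,hi):  # HSV mask on RGB image
    return cv2.inRange(cv2.cvtColor(im,cv2.COLOR_RGB2HSV),lo,hi)
E
python3 - <<'E'
from h import *
np.set_printoptions(precision=3,suppress=True)
for n,L in (('scene',[('knob',(371,210),.076),('barL',(233,180),.076),('barR',(272,168),.076),('b1',(276,182),.107),('b2',(299,170),.107),('b3',(332,161),.107),('capB',(252,258),.055)]),
 ('side',[('knob',(333,183),.076),('bar far',(237,191),.076),('bar near',(236,211),.076),('b1',(280,203),.107),('b?',(279,167),.107),('cap',(284,256),.055),('cap2',(322,244),.055)])):
  for a,p,z in L: print(n,a,onplane(n,p,z)[0])
E
```

```text
scene knob [0.453 0.408 0.076]
scene barL [0.57  0.201 0.076]
scene barR [0.492 0.207 0.076]
scene b1 [0.55  0.292 0.107]
scene b2 [0.496 0.284 0.107]
scene b3 [0.432 0.294 0.107]
scene capB [0.654 0.371 0.055]
side knob [0.448 0.406 0.076]
side bar far [0.49  0.193 0.076]
side bar near [0.571 0.2   0.076]
side b1 [0.589 0.289 0.107]
side b? [0.433 0.284 0.107]
side cap [0.686 0.298 0.055]
side cap2 [0.649 0.368 0.055]
```

```bash
python3 -m jog '[{"dx":-46,"dy":2},{"dx":-46,"dy":2},{"dx":-46,"dy":2},{"dx":-46,"dy":3},{"dx":-46,"dy":3},{"spin":-0.149,"claw":60},{"spin":-0.149,"claw":60},{"spin":-0.149,"claw":60},{"claw":60},{"claw":60}]'
python3 - <<'E'
from h import *
s=bot.observe();im=cams.read_camera('wrist');cv2.imwrite('pics/w1.png',im[:,:,::-1]);np.save('w1.npy',im)
print(s['time'],s['tcp_pos'],R.from_quat(s['ee_rot']).as_matrix().round(3),s['opening'])
for n,L in (('side',[('blackbox',(210,285),.0),('bb',(255,280),.0),('micro',(163,270),0)]),):
  for a,p,z in L: print(n,a,onplane(n,p,z)[0])
E
```

```text
0.15 [0.2375417  0.49584839 0.23084078] [[-0.902  0.432 -0.   ]
 [ 0.432  0.902 -0.001]
 [ 0.    -0.001 -1.   ]] 1.0029068481635832
side blackbox [0.7037342  0.16353895 0.        ]
side bb [0.68866488 0.24451838 0.        ]
side micro [0.66422284 0.0672589  0.        ]$[0]: bad value
```

View pics/w1.png

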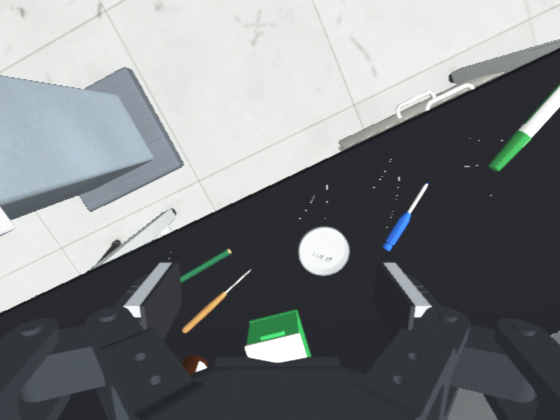

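The move was refused because every row needs all five keys, so the arm has not moved and the picture is unchanged.

```bash
python3 -m jog '[{"dx":-46,"dy":2,"dz":0,"spin":0,"claw":60},{"dx":-46,"dy":2,"dz":0,"spin":0,"claw":60},{"dx":-46,"dy":2,"dz":0,"spin":0,"claw":60},{"dx":-46,"dy":3,"dz":0,"spin":0,"claw":60},{"dx":-46,"dy":3,"dz":0,"spin":0,"claw":60},{"dx":0,"dy":0,"dz":0,"spin":-0.149,"claw":60},{"dx":0,"dy":0,"dz":0,"spin":-0.149,"claw":60},{"dx":0,"dy":0,"dz":0,"spin":-0.149,"claw":60},{"dx":0,"dy":0,"dz":0,"spin":0,"claw":60},{"dx":0,"dy":0,"dz":0,"spin":0,"claw":60}]'
python3 - <<'E'
from h import *
s=bot.observe();im=cams.read_camera('wrist');cv2.imwrite('pics/w2.png',im[:,:,::-1]);np.save('w2.npy',im)
print(s['time'],s['tcp_pos'],R.from_quat(s['ee_rot']).as_matrix().round(3),s['opening'])
E
```

```text
time: 1.45
tcp_pos: [0.4502, 0.4074, 0.2312]
ee_rot: [0.002, 1.0, -0.0, -0.0]
ft_force: [0.6, 0.2, 0.1]
opening: 0.705
grip_force: 0.0
1.45 [0.45021245 0.40742907 0.23117239] [[-1.     0.003 -0.   ]
 [ 0.003  1.    -0.   ]
 [ 0.    -0.    -1.   ]] 0.7054984602747186
```

View pics/w2.png

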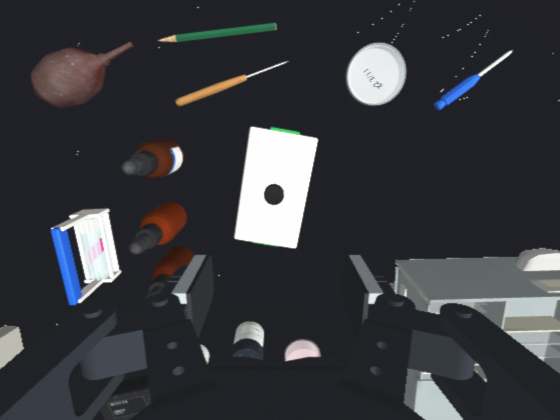

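The wrist view shows the whole lid, with corners at about (250,127), (317,137), (298,247) and (235,238) and the knob at (274,194). The green ears stick out at each end, and the rack's blue bar is at (67,265).

```bash
python3 - <<'E'
from h import *
np.set_printoptions(precision=4,suppress=True)
s=bot.observe();im=np.load('w2.npy')
m=blob(im,(0,0,200),(180,60,255));n,l,st,c=cv2.connectedComponentsWithStats(m)
k=l[160,270];mm=(l==k).astype(np.uint8)
ct=max(cv2.findContours(mm,cv2.RETR_EXTERNAL,cv2.CHAIN_APPROX_NONE)[0],key=cv2.contourArea)[:,0]
r=cv2.minAreaRect((onplane('wrist',ct,.055,s)[:,:2]*1000).astype(np.float32));print('lid',r)
K=((im.max(2)<60)&(cv2.drawContours(np.zeros_like(mm),[ct.reshape(-1,1,2)],-1,1,-1)>0)).astype(np.uint8)
M=cv2.moments(K,True);p=(M['m10']/M['m00'],M['m01']/M['m00']);w=onplane('wrist',p,.076,s)[0];print('knob',p,M['m00'],w,tool(s,w-s['tcp_pos']))
b=blob(im,(105,150,80),(130,255,255));b[:,:0]=0;b[:200]=0;b[:,150:]=0
ct=max(cv2.findContours(b,cv2.RETR_EXTERNAL,cv2.CHAIN_APPROX_NONE)[0],key=cv2.contourArea)[:,0]
r=cv2.minAreaRect((onplane('wrist',ct,.076,s)[:,:2]*1000).astype(np.float32));print('bar',r)
for n,p in (('b1',(133,166)),('b2',(142,242)),('b3',(155,290))):print(n,onplane('wrist',p,.105,s)[0])
E
```

```text
lid ((448.7301940917969, 404.5988464355469), (65.3050308227539, 115.217529296875), 80.1337661743164)
knob (273.3433962264151, 194.02641509433963) 265.0 [0.448  0.4041 0.076 ] [  2.1917  -3.3025 155.2276]
bar ((522.9602661132812, 197.477294921875), (84.13573455810547, 16.948368072509766), 2.62675404548645)
b1 [0.4175 0.2885 0.105 ]
b2 [0.4846 0.2883 0.105 ]
b3 [0.5318 0.2949 0.105 ]
```

```bash
python3 -m jog '[{"dx":2,"dy":-3,"dz":50,"spin":0,"claw":60},{"dx":0,"dy":0,"dz":50,"spin":0,"claw":60},{"dx":0,"dy":0,"dz":40,"spin":0,"claw":60},{"dx":0,"dy":0,"dz":20,"spin":0,"claw":60},{"dx":0,"dy":0,"dz":12,"spin":0,"claw":60},{"dx":0,"dy":0,"dz":0,"spin":0,"claw":30},{"dx":0,"dy":0,"dz":0,"spin":0,"claw":0},{"dx":0,"dy":0,"dz":0,"spin":0,"claw":0},{"dx":0,"dy":0,"dz":0,"spin":0,"claw":0},{"dx":0,"dy":0,"dz":0,"spin":0,"claw":0},{"dx":0,"dy":0,"dz":0,"spin":0,"claw":0},{"dx":0,"dy":0,"dz":0,"spin":0,"claw":0}]' 30
```

```text
time: 3.0
tcp_pos: [0.4488, 0.4049, 0.0607]
ee_rot: [-0.0, 1.0, 0.001, 0.001]
ft_force: [-0.9, -0.1, 6.9]
opening: 0.214
grip_force: 29.4
```

```bash
python3 -m jog '[{"dx":0,"dy":0,"dz":-8,"spin":0,"claw":0},{"dx":0,"dy":0,"dz":-15,"spin":0,"claw":0},{"dx":0,"dy":0,"dz":-25,"spin":0,"claw":0},{"dx":0,"dy":0,"dz":-30,"spin":0,"claw":0},{"dx":0,"dy":0,"dz":-25,"spin":0,"claw":0},{"dx":0,"dy":0,"dz":0,"spin":0,"claw":0},{"dx":0,"dy":0,"dz":0,"spin":0,"claw":0}]'
python3 - <<'E'
from h import *
im=cams.read_camera('wrist');s=cams.read_camera('scene');cv2.imwrite('pics/w3.png',np.hstack([cv2.resize(im,(400,300)),cv2.resize(s,(400,300))])[:,:,::-1])
E
```

```text
time: 3.88
tcp_pos: [0.448, 0.4042, 0.1616]
ee_rot: [-0.0, 1.0, -0.0, -0.0]
ft_force: [0.1, 0.2, -1.3]
opening: 0.208
grip_force: 29.5
```

View pics/w3.png

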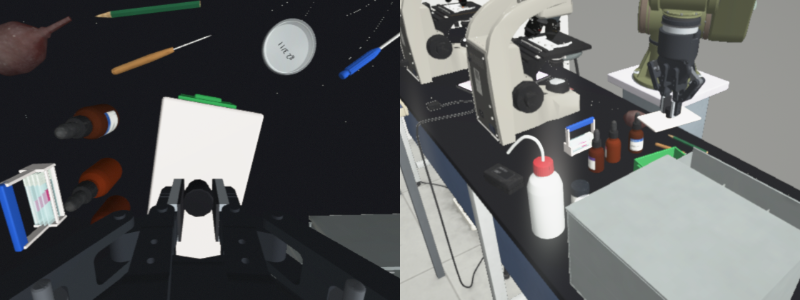

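The lid is held and hangs level, and the trough stands open. Before carrying, I'll check how far the microscope reaches out.

```bash
python3 - <<'E'
from h import *
for n,p in (('side',(183,120)),('scene',(267,66)),('side',(178,195)),('scene',(205,140))):
  for z in (.1,.15,.2): print(n,p,onplane(n,p,z)[0].round(3))
E
```

```text
side (183, 120) [ 0.114 -0.005  0.1  ]
side (183, 120) [0.252 0.032 0.15 ]
side (183, 120) [0.39  0.068 0.2  ]
scene (267, 66) [ 0.203 -0.188  0.1  ]
scene (267, 66) [ 0.297 -0.065  0.15 ]
scene (267, 66) [0.39  0.058 0.2  ]
side (178, 195) [0.551 0.082 0.1  ]
side (178, 195) [0.637 0.108 0.15 ]
side (178, 195) [0.723 0.134 0.2  ]
scene (205, 140) [0.552 0.083 0.1  ]
scene (205, 140) [0.604 0.174 0.15 ]
scene (205, 140) [0.656 0.265 0.2  ]
```

```bash
python3 -m jog '[{"dx":-25,"dy":-20,"dz":0,"spin":0,"claw":0},{"dx":-40,"dy":-35,"dz":0,"spin":0,"claw":0},{"dx":-40,"dy":-35,"dz":0,"spin":0.1,"claw":0},{"dx":-30,"dy":-35,"dz":0,"spin":0.1,"claw":0},{"dx":0,"dy":0,"dz":0,"spin":0,"claw":0}]'
```

```text
time: 4.6
tcp_pos: [0.5809, 0.2738, 0.1609]
ee_rot: [0.102, 0.995, -0.001, -0.001]
ft_force: [-0.4, 1.6, -0.8]
opening: 0.214
grip_force: 29.6
```

```bash
python3 -m jog '[{"dx":-30,"dy":-25,"dz":0,"spin":0,"claw":0},{"dx":-30,"dy":-25,"dz":0,"spin":0,"claw":0},{"dx":-14,"dy":-15,"dz":0,"spin":0,"claw":0},{"dx":0,"dy":0,"dz":0,"spin":0.15,"claw":0},{"dx":0,"dy":0,"dz":0,"spin":0.15,"claw":0},{"dx":0,"dy":0,"dz":0,"spin":0.15,"claw":0},{"dx":0,"dy":0,"dz":0,"spin":0.15,"claw":0},{"dx":0,"dy":0,"dz":0,"spin":0.15,"claw":0},{"dx":0,"dy":0,"dz":0,"spin":0.15,"claw":0},{"dx":0,"dy":0,"dz":0,"spin":0.15,"claw":0},{"dx":0,"dy":0,"dz":0,"spin":0.144,"claw":0},{"dx":0,"dy":0,"dz":0,"spin":0,"claw":0},{"dx":0,"dy":0,"dz":0,"spin":0,"claw":0}]'
python3 - <<'E'
from h import *
s=bot.observe();im=cams.read_camera('wrist');t=cams.read_camera('side');cv2.imwrite('pics/w4.png',np.hstack([cv2.resize(im,(400,300)),cv2.resize(t,(400,300))])[:,:,::-1]);np.save('w4.npy',im)
print(s['ee_rot'])
E
```

```text
time: 6.22
tcp_pos: [0.639, 0.1987, 0.1621]
ee_rot: [0.64, 0.768, -0.0, -0.0]
ft_force: [0.3, 0.3, -0.9]
opening: 0.214
grip_force: 29.6
[ 6.40355982e-01  7.68078233e-01 -1.44982014e-04 -1.54014632e-04]
```

View pics/w4.png

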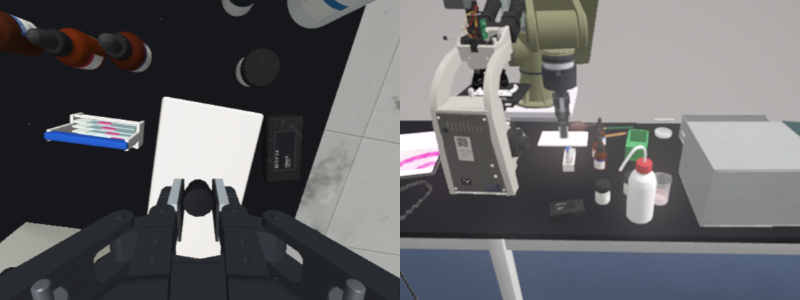

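```bash
python3 -m jog '[{"dx":0,"dy":0,"dz":40,"spin":0,"claw":0},{"dx":0,"dy":0,"dz":40,"spin":0,"claw":0},{"dx":0,"dy":0,"dz":35,"spin":0,"claw":0},{"dx":0,"dy":0,"dz":15,"spin":0,"claw":0},{"dx":0,"dy":0,"dz":8,"spin":0,"claw":0},{"dx":0,"dy":0,"dz":4,"spin":0,"claw":0},{"dx":0,"dy":0,"dz":2,"spin":0,"claw":0},{"dx":0,"dy":0,"dz":1,"spin":0,"claw":0},{"dx":0,"dy":0,"dz":0,"spin":0,"claw":0},{"dx":0,"dy":0,"dz":0,"spin":0,"claw":0}]'
```

```text
time: 7.58
tcp_pos: [0.6393, 0.1983, 0.0175]
ee_rot: [0.642, 0.767, 0.0, 0.0]
ft_force: [1.1, -0.4, -0.5]
opening: 0.214
grip_force: 29.6
```

```bash
python3 -m jog '[{"dx":0,"dy":0,"dz":1,"spin":0,"claw":0},{"dx":0,"dy":0,"dz":1,"spin":0,"claw":0},{"dx":0,"dy":0,"dz":0,"spin":0,"claw":0},{"dx":0,"dy":0,"dz":0,"spin":0,"claw":0}]'
```

```text
time: 8.07
tcp_pos: [0.6393, 0.1983, 0.0158]
ee_rot: [0.642, 0.767, 0.0, 0.0]
ft_force: [-3.1, -1.4, 5.2]
opening: 0.213
grip_force: 30.1
```

```bash
python3 -m jog '[{"dx":0,"dy":0,"dz":0,"spin":0,"claw":34},{"dx":0,"dy":0,"dz":0,"spin":0,"claw":34},{"dx":0,"dy":0,"dz":0,"spin":0,"claw":34},{"dx":0,"dy":0,"dz":0,"spin":0,"claw":34},{"dx":0,"dy":0,"dz":-10,"spin":0,"claw":34},{"dx":0,"dy":0,"dz":-20,"spin":0,"claw":34},{"dx":0,"dy":0,"dz":-40,"spin":0,"claw":34},{"dx":0,"dy":0,"dz":-50,"spin":0,"claw":34},{"dx":0,"dy":0,"dz":-50,"spin":0,"claw":34},{"dx":0,"dy":0,"dz":-30,"spin":0,"claw":34},{"dx":0,"dy":0,"dz":0,"spin":0,"claw":34}]'
```

```text
time: 9.45
tcp_pos: [0.64, 0.1984, 0.2199]
ee_rot: [0.642, 0.767, 0.003, 0.002]
ft_force: [0.5, 0.4, -0.1]
opening: 0.402
grip_force: 0.0
```

```bash
python3 -m jog '[{"dx":7,"dy":-38,"dz":0,"spin":0,"claw":40},{"dx":7,"dy":-38,"dz":0,"spin":0,"claw":40},{"dx":6,"dy":-37,"dz":0,"spin":0,"claw":40},{"dx":0,"dy":0,"dz":0,"spin":-0.174,"claw":40},{"dx":0,"dy":0,"dz":0,"spin":-0.174,"claw":40},{"dx":0,"dy":0,"dz":0,"spin":-0.174,"claw":40},{"dx":0,"dy":0,"dz":0,"spin":-0.174,"claw":40},{"dx":0,"dy":0,"dz":0,"spin":-0.174,"claw":40},{"dx":0,"dy":0,"dz":0,"spin":-0.174,"claw":40},{"dx":0,"dy":0,"dz":0,"spin":-0.174,"claw":40},{"dx":0,"dy":0,"dz":0,"spin":-0.174,"claw":40},{"dx":0,"dy":0,"dz":0,"spin":0,"claw":40},{"dx":0,"dy":0,"dz":0,"spin":0,"claw":40}]'
python3 - <<'E'
from h import *
s=bot.observe();im=cams.read_camera('wrist');cv2.imwrite('pics/w5.png',im[:,:,::-1]);np.save('w5.npy',im)
b=blob(im,(105,150,60),(130,255,255))
ct=max(cv2.findContours(b,cv2.RETR_EXTERNAL,cv2.CHAIN_APPROX_NONE)[0],key=cv2.contourArea)[:,0]
print(cv2.boundingRect(ct))
r=cv2.minAreaRect((onplane('wrist',ct,.076,s)[:,:2]*1000).astype(np.float32));print('bar',r,s['tcp_pos'],s['ee_rot'].round(3))
E
```

```text
time: 11.08
tcp_pos: [0.5244, 0.198, 0.2152]
ee_rot: [0.003, 1.0, -0.0, -0.0]
ft_force: [-0.4, 0.1, 0.1]
opening: 0.471
grip_force: 0.0
(265, 152, 13, 92)
bar ((523.3707275390625, 192.76820373535156), (83.46061706542969, 7.102111339569092), 2.5101447105407715) [0.52435976 0.19799886 0.21520455] [ 0.003  1.    -0.    -0.   ]
```

View pics/w5.png

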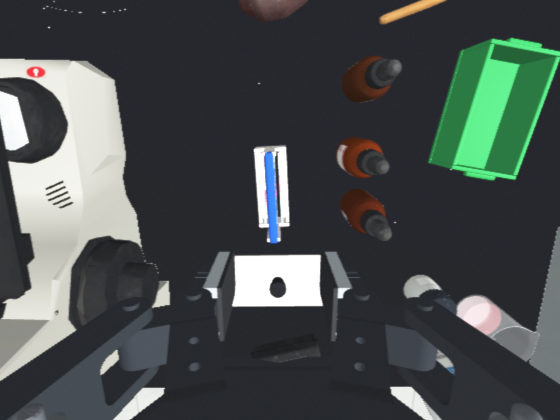

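The bar measures 83.5 x 7.1 mm, which fits. It is centred at (0.5234, 0.1928), about 2.5° off the world x axis. The trough is open at the upper right, and the lid lies below the gripper.

```bash
python3 -m jog '[{"dx":1,"dy":-5,"dz":20,"spin":-0.05,"claw":40},{"dx":0,"dy":0,"dz":45,"spin":0,"claw":40},{"dx":0,"dy":0,"dz":45,"spin":0,"claw":40},{"dx":0,"dy":0,"dz":35,"spin":0,"claw":40},{"dx":0,"dy":0,"dz":20,"spin":0,"claw":40},{"dx":0,"dy":0,"dz":0,"spin":0,"claw":40},{"dx":0,"dy":0,"dz":0,"spin":0,"claw":25},{"dx":0,"dy":0,"dz":0,"spin":0,"claw":15},{"dx":0,"dy":0,"dz":0,"spin":0,"claw":0},{"dx":0,"dy":0,"dz":0,"spin":0,"claw":0},{"dx":0,"dy":0,"dz":0,"spin":0,"claw":0},{"dx":0,"dy":0,"dz":0,"spin":0,"claw":0},{"dx":0,"dy":0,"dz":0,"spin":0,"claw":0}]' 40
```

```text
time: 12.75
tcp_pos: [0.5239, 0.193, 0.0512]
ee_rot: [-0.024, 1.0, 0.0, 0.001]
ft_force: [-0.2, -2.2, 6.3]
opening: 0.086
grip_force: 41.0
```

```bash
python3 -m jog '[{"dx":0,"dy":0,"dz":-10,"spin":0,"claw":0},{"dx":0,"dy":0,"dz":-25,"spin":0,"claw":0},{"dx":0,"dy":0,"dz":-35,"spin":0,"claw":0},{"dx":0,"dy":0,"dz":-40,"spin":0,"claw":0},{"dx":0,"dy":0,"dz":-35,"spin":0,"claw":0},{"dx":0,"dy":0,"dz":-15,"spin":0,"claw":0},{"dx":0,"dy":0,"dz":0,"spin":0,"claw":0},{"dx":0,"dy":0,"dz":0,"spin":0,"claw":0},{"dx":-20,"dy":20,"dz":0,"spin":0,"claw":0},{"dx":-20,"dy":35,"dz":0,"spin":0,"claw":0},{"dx":0,"dy":35,"dz":0,"spin":0,"claw":0},{"dx":0,"dy":35,"dz":0,"spin":0,"claw":0},{"dx":0,"dy":35,"dz":0,"spin":0,"claw":0},{"dx":0,"dy":30,"dz":0,"spin":0,"claw":0},{"dx":0,"dy":15,"dz":0,"spin":0,"claw":0},{"dx":0,"dy":0,"dz":0,"spin":0,"claw":0},{"dx":0,"dy":0,"dz":0,"spin":0,"claw":0}]'
python3 - <<'E'
from h import *
s=bot.observe();im=cams.read_camera('wrist');cv2.imwrite('pics/w6.png',im[:,:,::-1]);np.save('w6.npy',im)
print(s['tcp_pos'],s['ee_rot'])
E
```

```text
time: 14.88
tcp_pos: [0.5538, 0.3987, 0.21]
ee_rot: [-0.024, 1.0, -0.0, -0.0]
ft_force: [-0.1, -0.1, -0.5]
opening: 0.089
grip_force: 39.8
[0.55382733 0.39871192 0.20999479] [-2.36937870e-02  9.99719214e-01 -2.35672267e-04 -2.06359578e-04]
```

View pics/w6.png

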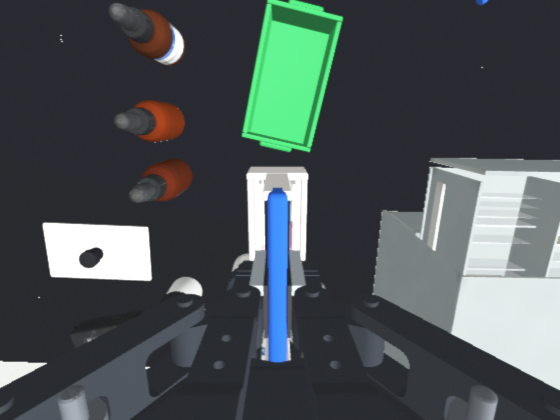

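The rack is held upright, with the blue bar from (278,190) to (278,360). The trough's rim corners are at about (267,3), (340,18), (310,151) and (242,136). The lid lies flat on the bench, and the bottles are still standing.

```bash
python3 - <<'E'
from h import *
np.set_printoptions(precision=2,suppress=True)
s=bot.observe();im=np.load('w6.npy')
def rect(m,z):
    ct=max(cv2.findContours(m,cv2.RETR_EXTERNAL,cv2.CHAIN_APPROX_NONE)[0],key=cv2.contourArea)[:,0]
    return cv2.minAreaRect((onplane('wrist',ct,z,s)[:,:2]*1000).astype(np.float32))
g=blob(im,(55,100,60),(80,255,255));print('trough',rect(g,.05))
g=cv2.morphologyEx(g,cv2.MORPH_OPEN,np.ones((41,41),np.uint8));print('no ears',rect(g,.05))
b=rect(blob(im,(105,150,60),(130,255,255)),s['tcp_pos'][2]+.0248);print('bar',b)
print('tool yaw',R.from_quat(s['ee_rot']).as_euler('xyz',degrees=True), s['tcp_pos']*1000)
E
```

```text
trough ((450.6184997558594, 404.7947998046875), (65.49984741210938, 121.98658752441406), 80.0188980102539)
no ears ((450.61065673828125, 404.845703125), (65.43183135986328, 121.90892791748047), 80.1396255493164)
bar ((547.7322998046875, 398.74774169921875), (76.4719009399414, 8.001415252685547), 2.3567936420440674)
tool yaw [-179.99   -0.01 -177.3 ] [553.89 398.69 210.23]
```

```bash
python3 -m jog '[{"dx":20,"dy":3,"dz":0,"spin":0,"claw":0},{"dx":30,"dy":3,"dz":0,"spin":0,"claw":0},{"dx":30,"dy":3,"dz":0,"spin":0,"claw":0},{"dx":23,"dy":2,"dz":0,"spin":0,"claw":0},{"dx":0,"dy":0,"dz":0,"spin":0.11,"claw":0},{"dx":0,"dy":0,"dz":0,"spin":0.108,"claw":0},{"dx":0,"dy":0,"dz":0,"spin":0,"claw":0},{"dx":0,"dy":0,"dz":25,"spin":0,"claw":0},{"dx":0,"dy":0,"dz":30,"spin":0,"claw":0},{"dx":0,"dy":0,"dz":25,"spin":0,"claw":0},{"dx":0,"dy":0,"dz":10,"spin":0,"claw":0},{"dx":0,"dy":0,"dz":4,"spin":0,"claw":0},{"dx":0,"dy":0,"dz":0,"spin":0,"claw":0},{"dx":0,"dy":0,"dz":0,"spin":0,"claw":0},{"dx":0,"dy":0,"dz":0,"spin":0,"claw":0}]'
python3 - <<'E'
from h import *
s=bot.observe();im=cams.read_camera('wrist');t=cams.read_camera('side');v=cams.read_camera('scene')
cv2.imwrite('pics/w7.png',np.hstack([cv2.resize(im,(400,300)),cv2.resize(t[90:290,220:460],(360,300))])[:,:,::-1])
print(s['tcp_pos'],R.from_quat(s['ee_rot']).as_euler('xyz',degrees=True))
b=blob(im,(105,150,60),(130,255,255))
ct=max(cv2.findContours(b,cv2.RETR_EXTERNAL,cv2.CHAIN_APPROX_NONE)[0],key=cv2.contourArea)[:,0]
print('bar',cv2.minAreaRect((onplane('wrist',ct,s['tcp_pos'][2]+.0248,s)[:,:2]*1000).astype(np.float32)))
E
```

```text
time: 16.8
tcp_pos: [0.4503, 0.4059, 0.1168]
ee_rot: [0.085, 0.996, 0.0, 0.0]
ft_force: [0.2, 0.8, -0.9]
opening: 0.087
grip_force: 39.8
[0.45030594 0.40588464 0.11683541] [1.79964864e+02 3.24255090e-02 1.70280577e+02]
bar ((444.22576904296875, 407.2408142089844), (7.90397834777832, 76.50751495361328), 80.58802795410156)
```

View pics/w7.png

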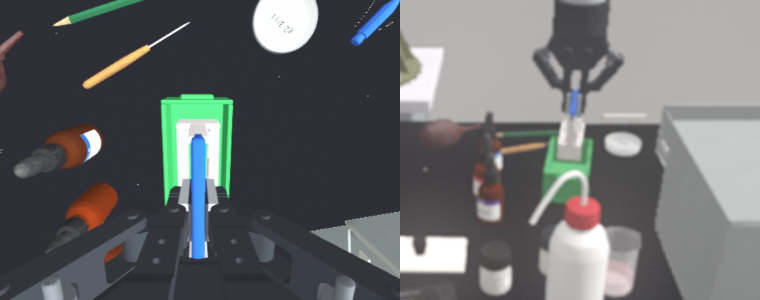

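The rack hangs upright and in line over the open trough. It is about 2 mm off centre and its underside is about 15 mm above the rim. I'll nudge it, let it settle and hand in.

```bash
python3 -m jog '[{"dx":-2,"dy":-1,"dz":0,"spin":0,"claw":0},{"dx":0,"dy":0,"dz":0,"spin":0,"claw":0},{"dx":0,"dy":0,"dz":0,"spin":0,"claw":0},{"dx":0,"dy":0,"dz":0,"spin":0,"claw":0},{"dx":0,"dy":0,"dz":0,"spin":0,"claw":0},{"dx":0,"dy":0,"dz":0,"spin":0,"claw":0}]' && python3 -c "
from workcell import bot
print(bot.close_job())"
```

```text
time: 17.7
tcp_pos: [0.452, 0.4044, 0.1163]
ee_rot: [0.085, 0.996, -0.0, 0.0]
ft_force: [-0.2, -0.7, -0.7]
opening: 0.085
grip_force: 39.8
the job is handed in; nothing more can be done
None
```

The job is handed in at 17.7 s: the lid lies flat on the bench, and the rack is held upright over the open trough, within about 2 mm of centre and about 15 mm above the rim by my measurements; the hand-in returned no verdict.

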